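# Hold a sample pot home in the reading station

## Task

Without lifting it off the plate, slide the steel sample pot sideways from its ring to the middle ring in front of the sprung plunger and stop there; then push it straight against the plunger until the pot meets the two stop posts. Finish while still holding it there, firmly but without forcing, since the spring would push it back out. Keep the pot upright and leave the glass dish, the bottle and the slide box where they are.

Things in the scene. Friction and masses are not known exactly. Their poses are not given: they have to be found in the camera images.
- pot: Steel sample pot: upright cylinder 56 mm in diameter, 50 mm high (lowest 5 mm a white plastic foot 53 mm wide that glides, friction about 0.2), with a 16 mm wide, 4 mm high neck and a black knob 22 mm wide, 12 mm high on top (66 mm overall). 0.2 to 0.4 kg. Origin: centre of its underside, z up; its yaw means nothing. It starts on the left or right ring (within 10 mm), the dish on the other.
- station: Fixed station: an aluminium slide plate 200 x 340 mm, 12 mm thick, flat on the bench. Origin at bench height; the plate spans x -85 to 115, y -170 to 170 mm. Its x axis is the push direction, towards the plunger; y runs along three engraved rings (62 mm across) at x -35, y -110, 0, 110 mm. White housing behind the posts: x 58 to 115, y -60 to 60 mm, top 62 mm above the bench.
- middle_mark (a point): Centre of the middle ring on the plate's top (12 mm above the bench), in front of the plunger; axes as the station's.
- home (a point): Point on the plate's top where the centre of the pot's underside lies when the pot touches both stop posts: 55 mm from the middle mark along the station's x. Axes as the station's.
- stops: The hard stop: two fixed upright steel posts, 10 mm in diameter and 45 mm high above the plate, 30 mm apart (at y = -15 and +15 mm, x = 49 mm of the station), either side of the plunger. The round pot nests between them. Origin and axes as the station's.
- plunger (a joint): Steel sprung plunger, 12 mm head, sticking out of the housing between the stop posts, its axis 25 mm above the plate. Value in m: 0 fully out, growing as pressed along the station's x; 0.012 when the pot is against both posts (first touch 12 mm before home). Spring 400 N/m, preloaded: 3.2 N at first touch, 8 N at the stop; it pushes the pot back if let go.
- dish: Bystander: lidded glass dish, 80 mm in diameter, 26 mm high, standing on the other outer ring. Origin: centre of its underside.
- bottle: Bystander: amber glass bottle with a black cap, 48 mm in diameter, 100 mm high, upright on the bench on the +y side of the plate. Origin: centre of its underside.
- slidebox: Bystander: grey slide box 90 by 50 by 35 mm, on the bench on the -y side of the plate. Origin: centre of its underside.
Mind the look-alikes: they are no part of the job. There is more than one size of the pot; the job needs the middle-sized.

How it is judged:
On the way, in this order (a step that is already met when the one before it is completed fails the run):
1. the pot stands on the middle ring, within 12 mm of its centre, nearly still (horizontal distance between pot and middle_mark below 0.012 m and linear speed of pot below 0.05 m/s), for 0.1 s.
2. the pot is pressed against the stop posts with the plunger pushed in (value of joint plunger above 0.01 m and contact force between pot and stops above 1 N), for 0.2 s.
At the end, for the whole second after the job is handed in: The robot still holds the pot at home: plunger pressed in more than 10 mm (12 mm at the stop), the pot pressing on the stop posts with 1 to 45 N, its centre within 5 mm of home, standing on the plate (underside less than 4 mm above it), upright within 0.10 rad and at rest (all of step 2 and contact force between pot and stops below 45 N and contact force between any of the fingers, the arm and pot above 1 N and horizontal distance between pot and home below 0.005 m and height (world z) of pot below 0.016 m and angle between pot's own z axis and vertical below 0.1 rad and linear speed of pot below 0.01 m/s); the arm keeps its last pose, push and grip.
It fails at once if the pot is lifted off the plate (underside centre more than 8 mm above it) (height (world z) of pot above 0.02 m).
It fails at once if the pot leaves the plate (height (world z) of pot below 0.006 m).
It fails at once if the pot is tipped more than 0.25 rad (angle between pot's own z axis and vertical above 0.25 rad).
It fails at once if a bystander is moved more than 15 mm (distance of any of dish, bottle, slidebox from where it was at the start of the episode above 0.015 m).
It also fails if it takes over 56 s, if anything falls off the work surface, if the arm or the gripper's body presses on something with over 40 N, if the wrist force passes 120 N, or if a joint passes its speed limit or range.

## Robot

A 7-joint arm with a two-finger parallel gripper is mounted at the origin on the work surface. World frame = base frame: x ahead of the robot, y to its left, z up, the work surface at z = 0. Lengths are in m, angles in rad, forces in N, time in s.
With the tool pointing down it reaches from about 0.35 to 0.9 m from the base axis. Payload 8.1 kg.
Tool frame: the origin (TCP) lies at the very end of the fingers, on their centre line; the grasp point (between the pads) lies 19 mm behind it; z points along the fingers, y is the direction in which the jaws open and shut (so a half turn about z gives the same grasp; the last joint's range is limited). The gripper opens to 92 mm and grips with 3 to 60 N. Pads are 19 mm wide; open, the fingers measure 130 mm over their backs; the gripper's body (75 mm by 190 mm) begins 47 mm behind the grasp point.
Start: joints at [-1.226, 0.434, 0.025, 1.573, -0.012, 1.134, -0.075], TCP at [0.271, 0.563, 0.227] pointing down, gripper open.
Joint ranges: [-2.62, 2.62], [-0.44, 2.09], [-1.27, 1.32], [0.08, 2.57], [-1.32, 4.46], [0.12, 2], [-2.74, 2.74]. Speed limits (rad/s): [2.22, 2.22, 3.01, 3.01, 3.14, 3.14, 3.14].

## Interface

Orientations are given as a rotation vector (axis times angle).
In Python, from cell import observe, get_image, sign_off gives the robot as it stands.
- The arm moves only by the tool arm_command, never from a script. Its argument "deltas" is a list of rows, each an object with "xyz": the shift along the tool's x, y, z in cm, a list of three; "turn": the turn about the tool's z in degrees; "jaw": the closure in counts, from 0 (fully open) to 255 (shut). A call has 1 to 5 rows; each row is the pose to reach, as a shift and turn from the pose measured when the call began, along the tool's axes at that moment; what a row does not reach only later rows make up. A row lasts 1/12 s, in which the tool goes at most 41.7 mm and 7.16 degrees, less where a joint would pass 70% of its speed; a pose out of reach is approached as far as the arm can. A call with a gripper value outside its range is refused whole. The fingers move at their own pace and stop on an object; "force" is the grip in N (left out, the last holds). Time passes only in rows, so rows that repeat a pose let the fingers close. It gives the time, the measured TCP pose, the force and the opening at its end, in the units of the state.
- observe(): the state, without advancing time (a new reading comes with each control period).
- get_image(name): name is "scene" or "top" or "wrist"; returns a dict with "frame" (480x640x3 uint8, red, green, blue), "depth" (480x640 float32, m along the optical axis (not along the pixel's ray), 0 where there is no reading), "camera_matrix" (3x3 intrinsics, pixels), "distortion" ([k1, k2, p1, p2, k3] as OpenCV has them; the pictures are not rectified), "cam_to_world" (4x4, takes a point from camera to world coordinates). Camera axes: x right, y up, looking along -z (the intrinsics and any distortion apply to the point x, -y, -z); pixel columns grow to the right and rows downward; lengths in m; the calibration is good to about 2 mm. A picture is of the moment at which its call begins.
- sign_off(): hands the job in, once; it reports no verdict.
The state is a dict: "clock": time; "joints": joint angles; "dq": joint speeds; "joint_efforts": joint torques, N m; "position": TCP position; "ee_rot": TCP orientation; "force": force on the tool from outside, world axes, zero at the start; "ft_torque": the same for the moment, N m; "width": opening from 0.0 (shut) to 1.0 (fully open).
Only numpy, scipy, OpenCV 4.12 (cv2) and the standard library are available. Lean on these libraries where they do the work, as an engineer would, in place of code of your own. Each camera call takes 0.05 s, during which the arm holds its last target.

## Working session

There is one attempt and no reset: what is moved stays moved. The work goes in short steps, Python scripts to look and compute and a tool call to move; the robot and the scene stay as the last step left them, time stands still between calls to the robot, and variables do not carry over. Pictures are saved under pics/ and viewed, and the job is handed in when it is done.

Besides the shell and the picture viewer there is one more tool, called after "Request:" by a JSON object that holds its "op" and its "data". arm_command: Moves the arm, as the interface text tells. Its arguments: {"type":"object","properties":{"deltas":{"type":"array","items":{"type":"object","properties":{"xyz":{"type":"array","items":{"type":"number"}},"turn":{"type":"number"},"jaw":{"type":"number"}}}},"force":{"type":"number"}},"required":["deltas"]}

```bash
ls; mkdir -p pics
cat > h.py <<'E'
import numpy as np, cv2
from cell import observe, get_image, sign_off
def save(name,tag):
    d=get_image(name); cv2.imwrite(f'pics/{tag}.png',cv2.cvtColor(d['frame'],cv2.COLOR_RGB2BGR))
    np.savez(f'pics/{tag}.npz',**{k:np.array(v) for k,v in d.items()}); return d
def load(tag): return dict(np.load(f'pics/{tag}.npz'))
def ray(d,u,v):
    p=cv2.undistortPoints(np.array([[[u,v]]],float),d['camera_matrix'],d['distortion'])[0,0]
    T=d['cam_to_world']; r=T[:3,:3]@np.array([p[0],-p[1],-1.]); return T[:3,3],r
def onz(d,u,v,z):
    o,r=ray(d,u,v); return o+r*(z-o[2])/r[2]
def dep(d,u,v):
    o,r=ray(d,u,v); return o+r*d['depth'][int(round(v)),int(round(u))]
def tri(a,b):
    (o1,r1),(o2,r2)=a,b
    s=np.linalg.lstsq(np.c_[r1,-r2],o2-o1,rcond=None)[0]
    p,q=o1+s[0]*r1,o2+s[1]*r2; return (p+q)/2,np.linalg.norm(p-q)
E
python3 - <<'E'
from h import *
for n in ['scene','top','wrist']: d=save(n,n+'0'); print(n,d['cam_to_world'].round(3).tolist(),d['camera_matrix'].tolist(),d['distortion'])
print(observe())
E
```

```text
pics
scene [[0.245, -0.811, 0.531, 1.03], [0.969, 0.204, -0.137, -0.103], [0.003, 0.548, 0.836, 0.712], [0.0, 0.0, 0.0, 1.0]] [[434.9192460174344, 0.0, 319.68264651735666], [0.0, 434.9192460174344, 239.99046814826872], [0.0, 0.0, 1.0]] [-0.10420667  0.          0.          0.          0.        ]
top [[-0.028, 0.992, -0.119, 0.514], [-0.999, -0.029, -0.013, 0.001], [-0.016, 0.119, 0.993, 0.944], [0.0, 0.0, 0.0, 1.0]] [[496.0497660396129, 0.0, 320.6599871798425], [0.0, 496.0497660396129, 234.156506493443], [0.0, 0.0, 1.0]] [-0.06006772  0.          0.          0.          0.        ]
wrist [[0.434, -0.859, -0.272, 0.197], [0.901, 0.413, 0.133, 0.599], [-0.002, -0.302, 0.953, 0.385], [0.0, 0.0, 0.0, 1.0]] [[334.7511902231806, 0.0, 316.05165970007596], [0.0, 334.7511902231806, 236.0071985583483], [0.0, 0.0, 1.0]] [-0.00072552  0.          0.          0.          0.        ]
{'clock': 0.15, 'joints': array([-1.22560342,  0.43506955,  0.02499316,  1.57385748, -0.01160043,
        1.13398434, -0.07510908]), 'dq': array([ 0.00082216, -0.00291331, -0.00023804, -0.00380366, -0.00116527,
        0.00013465,  0.00023377]), 'joint_efforts': array([ 2.84853850e-03, -6.68260431e+01,  9.86331515e-01, -3.14692318e+01,
       -6.05408871e-02,  3.93466442e-02,  1.47917372e-04]), 'position': array([0.27050212, 0.56302158, 0.2261332 ]), 'ee_rot': array([-6.97641957e-01, -3.06300104e+00,  1.82908678e-03]), 'force': array([-0.32636819, -0.14802176, -0.32178674]), 'ft_torque': array([0.00930473, 0.00569972, 0.02520207]), 'width': 1.0004199523418935}
```

View pics/scene0.png

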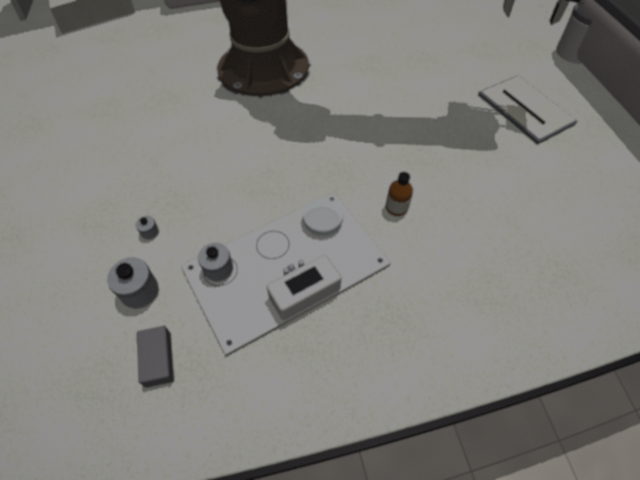

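View pics/top0.png

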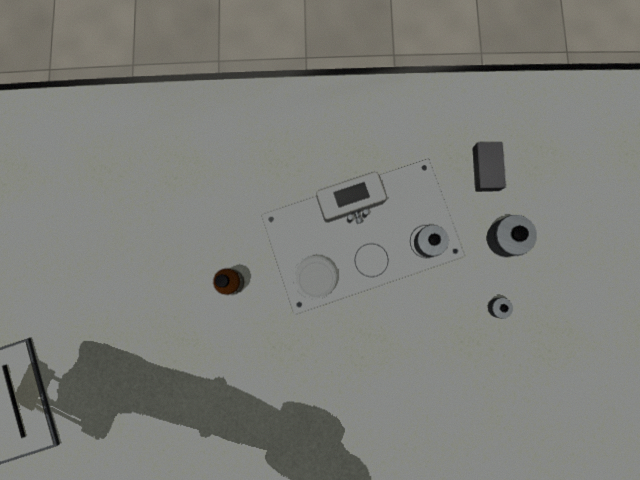

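View pics/wrist0.png

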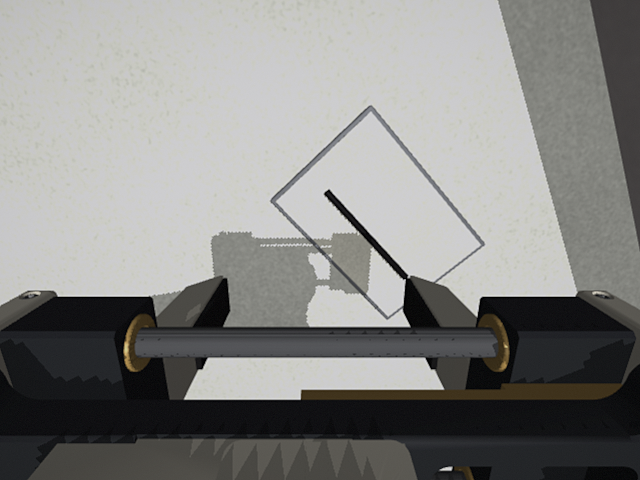

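The top view shows the plate with its screws at (271,219), (424,168), (455,251) and (299,305). The dish is at (317,275), the middle ring at (372,260) and the housing at (352,196). There are three pot candidates in the top view: (431,240) on the ring and mid-sized, (515,235) large, and (501,307) small. The one on the ring fits the description. I'll check it in a crop.

Run:
```python
from h import *
im=cv2.imread('pics/top0.png'); cv2.imwrite('pics/topc.png',cv2.resize(im[130:330,250:550],(0,0),fx=2.66,fy=2.66,interpolation=cv2.INTER_CUBIC))
im=cv2.imread('pics/scene0.png'); cv2.imwrite('pics/scenec.png',cv2.resize(im[180:360,100:400],(0,0),fx=2.66,fy=2.66,interpolation=cv2.INTER_CUBIC))
```

```text
(no output)
```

View pics/topc.png

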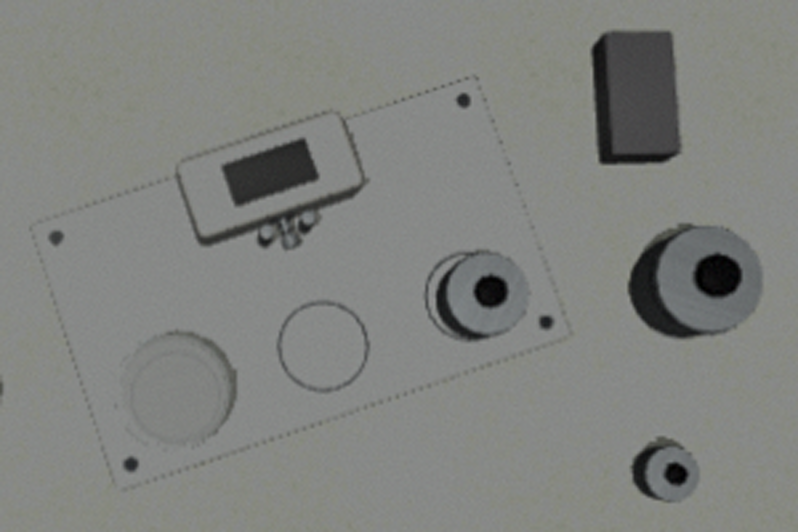

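View pics/scenec.png

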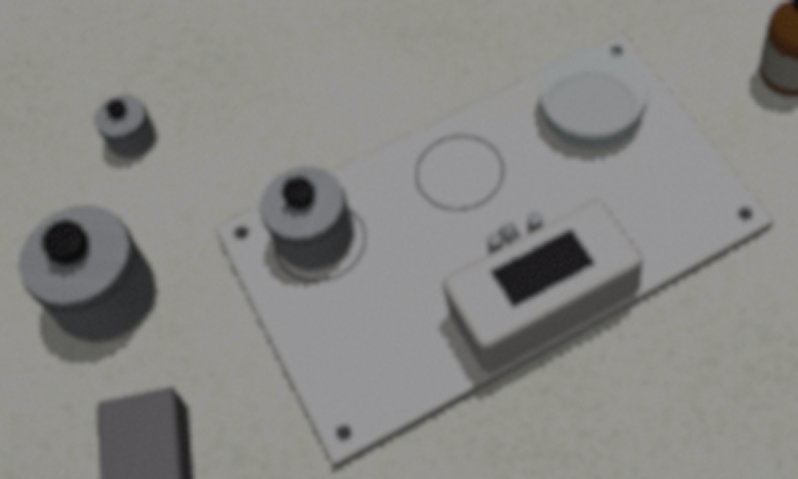

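```bash
cat > m.py <<'E'
from h import *
t,s=load('top0'),load('scene0')
T=lambda x,y:(250+x/2.66,130+y/2.66); S=lambda x,y:(100+x/2.66,180+y/2.66)
print('tri knob top',tri(ray(t,*T(491,290)),ray(s,*S(298,188))))
print('tri lid   ',tri(ray(t,*T(487,293)),ray(s,*S(305,203))))
print('tri ring  ',tri(ray(t,*T(323,346)),ray(s,*S(460,172))))
print('dish',tri(ray(t,*T(179,390)),ray(s,*S(592,100))))
print('ring top z12',onz(t,*T(323,346),.012),'scene',onz(s,*S(460,172),.012))
print('pot lid z62',onz(t,*T(487,293),.062),onz(s,*S(305,203),.062),'knob z78',onz(t,*T(491,290),.078),onz(s,*S(298,188),.078))
for d,f,c in ((t,T,[(123,488),(571,335),(475,76),(32,227)]),(s,S,[(625,45),(218,230),(335,465),(770,222)])):
    P=np.array([onz(d,*f(*q),.012)[:2] for q in c]); print(P.round(4).tolist())
    L=np.array([[-85,170],[-85,-170],[115,-170],[115,170]])/1000
    Lc,Pc=L-L.mean(0),P-P.mean(0)
    a=np.arctan2((Lc[:,0]*Pc[:,1]-Lc[:,1]*Pc[:,0]).sum(),(Lc*Pc).sum()); R=np.array([[np.cos(a),-np.sin(a)],[np.sin(a),np.cos(a)]])
    o=P.mean(0)-R@L.mean(0); print('yaw deg',np.degrees(a),'origin',o,'resid',(L@R.T+o-P).round(4).tolist(),'mid',R@[-.035,0]+o,'R ring',R@[-.035,-.11]+o,'home',R@[.02,0]+o)
for q in [(431,238),(372,252),(317,275),(228,281),(489,165)]: print(q,dep(t,*q))
E
python3 m.py
```

```text
tri knob top (array([ 0.60327499, -0.18661914,  0.07707874]), np.float64(0.0022651634522768095))
tri lid    (array([ 0.6033536 , -0.1868226 ,  0.05844697]), np.float64(0.00430301006321861))
tri ring   (array([ 0.57394664, -0.0797641 ,  0.01134683]), np.float64(0.0027426922424932687))
dish (array([0.54572172, 0.0238842 , 0.02690402]), np.float64(0.005673496775074649))
ring top z12 [ 0.57367859 -0.08106336  0.012     ] scene [ 0.57467195 -0.07844365  0.012     ]
pot lid z62 [ 0.60278702 -0.18824652  0.062     ] [ 0.60620026 -0.18423383  0.062     ] knob z78 [ 0.60307781 -0.18757064  0.078     ] [ 0.60417266 -0.18536826  0.078     ]
[[0.4783, 0.0625], [0.5762, -0.257], [0.7661, -0.1992], [0.6649, 0.1237]]
yaw deg 17.30319538654802 origin [ 0.60706416 -0.07197446] resid [[-0.0029, 0.0026], [0.0003, -0.0026], [0.0013, -0.0009], [0.0014, 0.0009]] mid [ 0.57364811 -0.08238444] R ring [ 0.6063652 -0.1874063] home [ 0.62615904 -0.06602589]
[[0.4909, 0.0674], [0.5808, -0.2532], [0.7688, -0.1955], [0.6685, 0.1242]]
yaw deg 16.760268974357068 origin [ 0.61285944 -0.06856968] resid [[-0.0084, 0.0023], [-0.0003, -0.0027], [0.0032, -0.0027], [0.0055, 0.0031]] mid [ 0.57934625 -0.07866256] R ring [ 0.61106672 -0.18398972] home [ 0.63200983 -0.06280232]
(431, 238) [ 0.60530683 -0.18183448  0.07574604]
(372, 252) [ 0.58900689 -0.08290696  0.01008055]
(317, 275) [0.54755529 0.02125895 0.04090593]
(228, 281) [0.53956828 0.17383275 0.09011282]
(489, 165) [ 0.74442112 -0.3076971   0.03488292]
```

```bash
cat >> h.py <<'E'
from scipy.spatial.transform import Rotation as Ro
YAW=np.radians(17.2)
def to(p,yaw=YAW):
    "shift in tool axes (cm) to world p; turn (deg) to have tool y along station y mod 180"
    o=observe(); R=Ro.from_rotvec(o['ee_rot']).as_matrix()
    d=R.T@(np.array(p)-o['position'])*100
    ay=np.arctan2(R[1,1],R[0,1]); des=yaw+np.pi/2
    e=(ay-des+np.pi/2)%np.pi-np.pi/2   # tool z is down: +turn reduces world yaw
    print('clock',round(o['clock'],2),'pos',o['position'].round(4),'j',o['joints'].round(2),'tilt',np.degrees(np.arccos(-R[2,2])).round(2),'width',round(o['width'],3),'F',o['force'].round(1))
    print('x dir',R[:2,0].round(3),'y dir',R[:2,1].round(3),'shift cm',d.round(2),'turn',np.degrees(e).round(2))
E
python3 - <<'E'
from h import *
to([.6035,-.187,.15])
t=load('top0')
s=load('scene0')
for q in [(515,220),(520,234),(530,245),(503,308)]: print(q,dep(t,*q))
print('big knob',tri(ray(t,520,234),ray(s,125,271)))
E
```

```text
clock 0.15 pos [0.2705 0.563  0.2261] j [-1.23  0.44  0.02  1.57 -0.01  1.13 -0.08] tilt 0.07 width 1.0 F [-0.3 -0.1 -0.3]
x dir [-0.901  0.433] y dir [0.433 0.901] shift cm [-62.49 -53.17   7.68] turn -42.86
(515, 220) [ 0.63445466 -0.33748042  0.06474697]
(520, 234) [ 0.60640526 -0.33560472  0.08776375]
(530, 245) [ 0.58864902 -0.36153064  0.06414785]
(503, 308) [ 0.47804617 -0.31207979  0.04421108]
big knob (array([ 0.60754763, -0.33808318,  0.07710892]), np.float64(0.003180407531208377))
```

Request:
{"op": "arm_command", "data": {"deltas": [{"xyz":[-3.1,-2.6,0],"turn":7,"jaw":0},{"xyz":[-6.2,-5.3,0],"turn":14,"jaw":0},{"xyz":[-9.3,-8.0,0],"turn":21,"jaw":0},{"xyz":[-12.4,-10.6,0],"turn":28,"jaw":0},{"xyz":[-15.5,-13.3,0],"turn":35,"jaw":0}]}}

```text
clock: 0.57
position: [0.3529, 0.3741, 0.2261]
ee_rot: [1.594, 2.707, -0.002]
force: [2.0, 0.3, -0.2]
width: 0.999
```

```bash
python3 -c "
from h import *
to([.6035,-.187,.2])"
```

```text
clock 0.57 pos [0.3529 0.3741 0.2261] j [-1.08  0.25  0.2   1.85 -0.06  1.04 -0.35] tilt 0.08 width 0.999 F [ 2.   0.3 -0.2]
x dir [-0.485  0.875] y dir [0.875 0.485] shift cm [-61.22  -5.29   2.66] turn -78.19
```

Request:
{"op": "arm_command", "data": {"deltas": [{"xyz":[-4.0,-0.4,0],"turn":7,"jaw":0},{"xyz":[-8.0,-0.8,0],"turn":14,"jaw":0},{"xyz":[-12.0,-1.1,0],"turn":21,"jaw":0},{"xyz":[-16.0,-1.4,0],"turn":28,"jaw":0},{"xyz":[-20.0,-1.7,0],"turn":35,"jaw":0}]}}

```text
clock: 0.98
position: [0.4353, 0.1891, 0.2264]
ee_rot: [2.341, 2.095, -0.002]
force: [1.6, 0.5, 0.4]
width: 0.996
```

```bash
python3 -c "
from h import *
to([.6035,-.187,.2])"
```

```text
clock 0.98 pos [0.4353 0.1891 0.2264] j [-0.87  0.19  0.41  1.95 -0.09  1.02 -0.53] tilt 0.06 width 0.996 F [1.6 0.5 0.4]
x dir [0.11  0.994] y dir [ 0.994 -0.11 ] shift cm [-35.52  20.87   2.66] turn 66.47
```

Request:
{"op": "arm_command", "data": {"deltas": [{"xyz":[-3.5,2.1,0],"turn":7,"jaw":0},{"xyz":[-7.0,4.2,0],"turn":14,"jaw":0},{"xyz":[-10.5,6.2,0],"turn":21,"jaw":0},{"xyz":[-14.0,8.3,0],"turn":28,"jaw":0},{"xyz":[-17.5,10.4,0],"turn":35,"jaw":0}]}}

```text
clock: 1.4
position: [0.5196, 0.0018, 0.2266]
ee_rot: [2.866, 1.286, -0.001]
force: [0.2, 0.5, 0.1]
width: 1.002
```

```bash
python3 -c "
from h import *
to([.6035,-.187,.2])"
```

```text
clock 1.4 pos [0.5196 0.0018 0.2266] j [-0.6   0.29  0.63  1.86 -0.19  1.05 -0.62] tilt 0.03 width 1.002 F [0.2 0.5 0.1]
x dir [0.665 0.747] y dir [ 0.747 -0.665] shift cm [-8.53 18.81  2.67] turn 31.14
```

Request:
{"op": "arm_command", "data": {"deltas": [{"xyz":[-1.7,3.7,0],"turn":7,"jaw":0},{"xyz":[-3.4,7.4,0],"turn":14,"jaw":0},{"xyz":[-5.1,11.1,0],"turn":21,"jaw":0},{"xyz":[-6.8,14.9,0],"turn":28,"jaw":0},{"xyz":[-8.5,18.8,0],"turn":31.1,"jaw":0}]}}

```text
clock: 1.82
position: [0.6037, -0.1874, 0.2264]
ee_rot: [3.107, 0.462, -0.001]
force: [1.0, 0.2, -0.2]
width: 1.004
```

```bash
python3 -c "
from h import *
to([.6035,-.187,.2])
save('wrist','w1')"
```

```text
clock 1.82 pos [ 0.6037 -0.1874  0.2264] j [-0.27  0.52  0.76  1.6  -0.38  1.18 -0.71] tilt 0.04 width 1.004 F [ 1.   0.2 -0.2]
x dir [0.957 0.291] y dir [ 0.291 -0.957] shift cm [-0.01 -0.04  2.64] turn -0.3
```

View pics/w1.png

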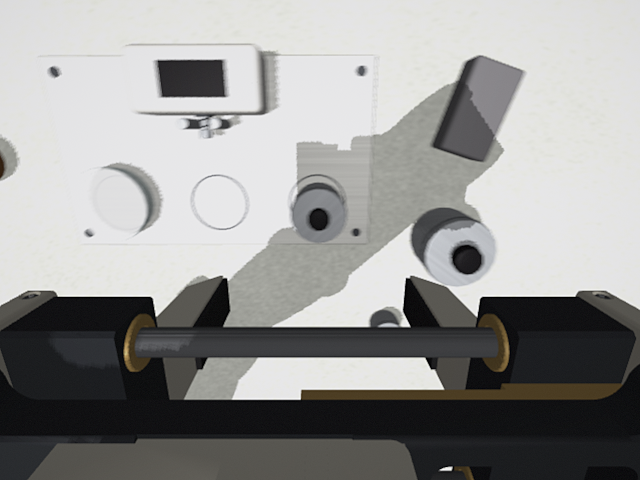

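Run:
```python
from h import *
im=cv2.imread('pics/w1.png'); cv2.imwrite('pics/w1c.png',cv2.resize(im[100:260,160:370],(0,0),fx=3.75,fy=3.75,interpolation=cv2.INTER_CUBIC))
```

```text
(no output)
```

View pics/w1c.png

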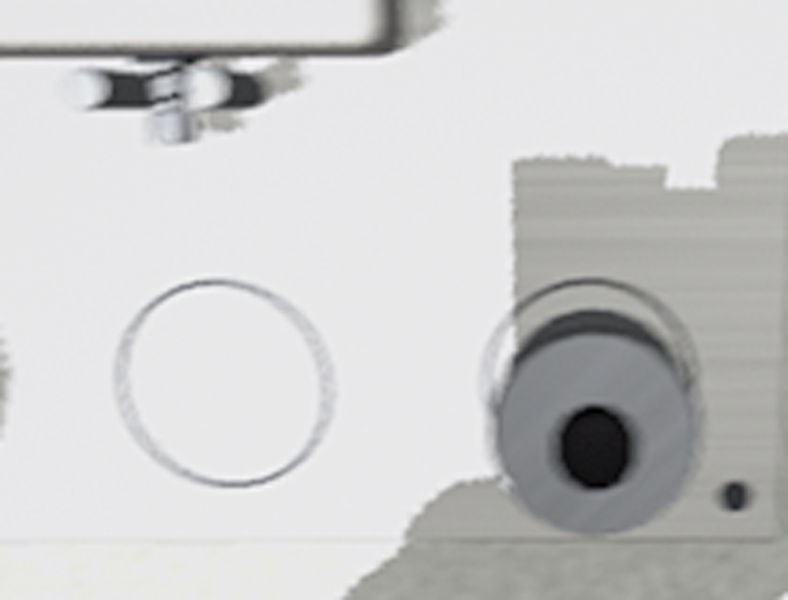

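```bash
cat > m2.py <<'E'
from h import *
w,t=load('w1'),load('top0')
W=lambda x,y:(160+x/3.75,100+y/3.75); T=lambda x,y:(250+x/2.66,130+y/2.66)
print('ring',onz(w,*W(225,384),.012),tri(ray(w,*W(225,384)),ray(t,*T(323,346))))
print('lid',onz(w,*W(597,433),.062),tri(ray(w,*W(597,433)),ray(t,*T(487,293))))
print('knob',onz(w,*W(596,447),.078),tri(ray(w,*W(596,447)),ray(t,*T(491,290))))
a,b=onz(w,*W(90,91),.057),onz(w,*W(209,87),.057); print('posts',a,b,np.linalg.norm(a-b),(a+b)/2)
y=YAW; m=(a+b)/2; print('home from posts',m[:2]-.029*np.array([np.cos(y),np.sin(y)]))
c=[onz(w,*q,.012)[:2] for q in [(39,56),(374,56),(367,243),(80,243)]]
print(np.round(c,4).tolist(), [np.degrees(np.arctan2(*(p-q)[::-1])) for p,q in ((c[0],c[1]),(c[3],c[2]),(c[1],c[2]))])
E
python3 m2.py
```

```text
ring [ 0.57614415 -0.08173503  0.012     ] (array([ 0.57436196, -0.08107554,  0.00706615]), np.float64(0.0011139883779547205))
lid [ 0.60599704 -0.18963074  0.062     ] (array([ 0.60373657, -0.19036204,  0.05240451]), np.float64(0.00012424287643218724))
knob [ 0.60625459 -0.18913591  0.078     ] (array([ 0.60398731, -0.18976838,  0.06865336]), np.float64(0.00034422114152472946))
posts [ 0.6518771  -0.04429645  0.057     ] [ 0.66133203 -0.07233693  0.057     ] 0.029591622206227436 [ 0.65660457 -0.05831669  0.057     ]
home from posts [ 0.62890149 -0.06689222]
[[0.6699, 0.122], [0.7666, -0.1982], [0.5785, -0.2573], [0.4807, 0.066]] [np.float64(106.81128746364874), np.float64(106.82094770172004), np.float64(17.432414664409183)]
```

Request:
{"op": "arm_command", "data": {"deltas": [{"xyz":[0.1,0.1,3],"jaw":0},{"xyz":[0.1,0.1,6],"jaw":0},{"xyz":[0.1,0.1,9],"jaw":0},{"xyz":[0.1,0.1,11],"jaw":0},{"xyz":[0.1,0.1,12],"jaw":0}]}}

```text
schema error: expected keys xyz, turn, jaw
```

```bash
python3 -c "
from h import *
to([.605,-.1885,.022],np.radians(17))
save('wrist','w2')"
```

```text
clock 1.87 pos [ 0.6046 -0.1968  0.2266] j [-0.26  0.53  0.76  1.59 -0.38  1.18 -0.71] tilt 0.41 width 1.002 F [ 0.6 -6.4  3.1]
x dir [0.959 0.282] y dir [ 0.282 -0.959] shift cm [ 0.29 -0.93 20.45] turn -0.6
```

View pics/w2.png

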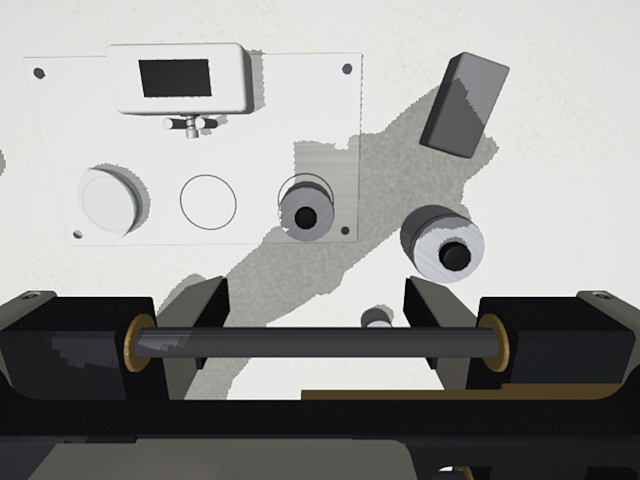

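The move call was refused because a key was missing. The arm was also still settling in w1 (the picture is blurred), so I'll descend, let it settle and measure again.

Request:
{"op": "arm_command", "data": {"deltas": [{"xyz":[0.3,-0.9,2.5],"turn":0,"jaw":0},{"xyz":[0.3,-0.9,5],"turn":0,"jaw":0},{"xyz":[0.3,-0.9,6],"turn":0,"jaw":0},{"xyz":[0.3,-0.9,6],"turn":0,"jaw":0},{"xyz":[0.3,-0.9,6],"turn":0,"jaw":0}]}}

```text
clock: 2.33
position: [0.6035, -0.1846, 0.1665]
ee_rot: [3.103, 0.454, -0.003]
force: [1.0, 0.4, 0.7]
width: 1.003
```

```bash
python3 -c "
from h import *
to([.605,-.1885,.022],np.radians(17))
print(observe()['dq'].round(3))
save('wrist','w3'); to([.605,-.1885,.022],np.radians(17))
im=cv2.imread('pics/w3.png'); cv2.imwrite('pics/w3c.png',cv2.resize(im[60:300,140:400],(0,0),fx=2.5,fy=2.5,interpolation=cv2.INTER_CUBIC))
"
```

```text
clock 2.33 pos [ 0.6035 -0.1846  0.1665] j [-0.26  0.57  0.73  1.67 -0.42  1.06 -0.68] tilt 0.34 width 1.003 F [1.  0.4 0.7]
x dir [0.958 0.287] y dir [ 0.287 -0.958] shift cm [ 0.07  0.34 14.45] turn -0.34
[-0.003 -0.021  0.017 -0.024  0.002  0.004 -0.001]
clock 2.38 pos [ 0.6041 -0.185   0.1674] j [-0.26  0.57  0.73  1.67 -0.42  1.06 -0.68] tilt 0.36 width 1.003 F [0.6 0.6 0.2]
x dir [0.958 0.287] y dir [ 0.287 -0.958] shift cm [1.000e-02 2.700e-01 1.454e+01] turn -0.34
```

View pics/w3c.png

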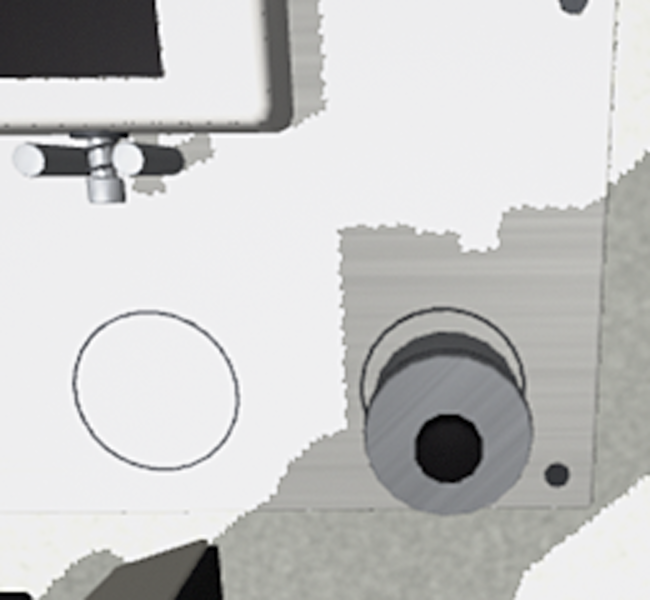

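Sharp view: the middle ring is centred at about crop (156,390) and the pot lid at (449,433). The knob is at (449,449), and the post tops are at (29,159) and (128,158).

```bash
cat > m3.py <<'E'
from h import *
w,t,w2=load('w3'),load('top0'),load('w2')
W=lambda x,y:(140+x/2.5,60+y/2.5); T=lambda x,y:(250+x/2.66,130+y/2.66)
print('ring',onz(w,*W(156,390),.012),'w2',onz(w2,208,202,.012),tri(ray(w,*W(156,390)),ray(t,*T(323,346))))
print('lid',onz(w,*W(449,433),.062),'w2',onz(w2,306,211.5,.062),tri(ray(w,*W(449,433)),ray(t,*T(487,293))))
print('knob',onz(w,*W(449,448),.078),'w2',onz(w2,306,218,.078),tri(ray(w,*W(449,448)),ray(t,*T(491,290))))
a,b=onz(w,*W(29,159),.057),onz(w,*W(129,158),.057); m=(a+b)/2; print('posts',a,b,np.linalg.norm(a-b),m)
y=np.radians(17); print('home from posts',m[:2]-.029*np.array([np.cos(y),np.sin(y)]))
E
python3 m3.py
```

```text
ring [ 0.57557583 -0.07947302  0.012     ] w2 [ 0.57510884 -0.0794404   0.012     ] (array([ 0.57451335, -0.08019762,  0.01122717]), np.float64(0.002438578472102545))
lid [ 0.60566376 -0.18726153  0.062     ] w2 [ 0.60730474 -0.18654795  0.062     ] (array([ 0.60361036, -0.18871644,  0.05591417]), np.float64(0.0016917280053563458))
knob [ 0.60568812 -0.18699541  0.078     ] w2 [ 0.60502241 -0.1875507   0.078     ] (array([ 0.60378308, -0.1881824 ,  0.07247836]), np.float64(0.0011878179084742722))
posts [ 0.651271   -0.04078297  0.057     ] [ 0.6601813  -0.06969868  0.057     ] 0.03025742456862375 [ 0.65572615 -0.05524082  0.057     ]
home from posts [ 0.62799331 -0.0637196 ]
```

Request:
{"op": "arm_command", "data": {"deltas": [{"xyz":[0,0.2,2.5],"turn":-0.3,"jaw":0},{"xyz":[0,0.2,5.5],"turn":-0.3,"jaw":0},{"xyz":[0,0.2,8.5],"turn":-0.3,"jaw":0},{"xyz":[0,0.2,10.5],"turn":-0.3,"jaw":0},{"xyz":[0,0.2,11.5],"turn":-0.3,"jaw":0}]}}

```text
clock: 2.8
position: [0.6044, -0.1871, 0.0513]
ee_rot: [3.102, 0.463, -0.002]
force: [-0.9, -0.2, 0.0]
width: 1.003
```

```bash
python3 -c "
from h import *
to([.605,-.1875,.022],np.radians(17.1))
"
```

```text
clock 2.8 pos [ 0.6044 -0.1871  0.0513] j [-0.19  0.7   0.63  1.77 -0.53  0.85 -0.59] tilt 0.33 width 1.003 F [-0.9 -0.2  0. ]
x dir [0.956 0.292] y dir [ 0.292 -0.956] shift cm [0.05 0.04 2.93] turn -0.11
```

Request:
{"op": "arm_command", "data": {"deltas": [{"xyz":[0,0,1.2],"turn":0,"jaw":0},{"xyz":[0,0,2.2],"turn":0,"jaw":0},{"xyz":[0,0,2.8],"turn":0,"jaw":0},{"xyz":[0,0,2.8],"turn":0,"jaw":0},{"xyz":[0,0,2.8],"turn":0,"jaw":0}]}}

```text
clock: 3.22
position: [0.6047, -0.1875, 0.0238]
ee_rot: [3.101, 0.463, -0.001]
force: [-0.0, -0.6, 0.2]
width: 1.0
```

```bash
python3 -c "
from h import *
to([.605,-.1875,.022],np.radians(17.1))
save('wrist','w4');save('scene','s4')
"
```

```text
clock 3.22 pos [ 0.6047 -0.1875  0.0238] j [-0.18  0.74  0.6   1.78 -0.55  0.8  -0.57] tilt 0.34 width 1.0 F [-0.  -0.6  0.2]
x dir [0.956 0.292] y dir [ 0.292 -0.956] shift cm [0.02 0.01 0.18] turn -0.11
```

View pics/w4.png

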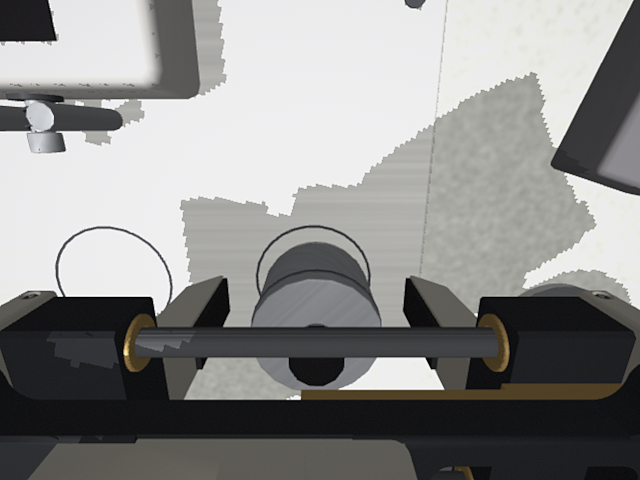

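Request:
{"op": "arm_command", "data": {"deltas": [{"xyz":[0,0,0.1],"turn":0,"jaw":40},{"xyz":[0,0,0.1],"turn":0,"jaw":75},{"xyz":[0,0,0.1],"turn":0,"jaw":90},{"xyz":[0,0,0.1],"turn":0,"jaw":95},{"xyz":[0,0,0.1],"turn":0,"jaw":100}], "force": 20}}

```text
clock: 3.73
position: [0.605, -0.1875, 0.0233]
ee_rot: [3.101, 0.463, -0.0]
force: [0.0, -0.4, -0.2]
width: 0.688
```

Request:
{"op": "arm_command", "data": {"deltas": [{"xyz":[0,0,0],"turn":0,"jaw":110},{"xyz":[0,0,0],"turn":0,"jaw":255},{"xyz":[0,0,0],"turn":0,"jaw":255},{"xyz":[0,0,0],"turn":0,"jaw":255},{"xyz":[0,0,0],"turn":0,"jaw":255}], "force": 40}}

```text
clock: 4.15
position: [0.6051, -0.1875, 0.0233]
ee_rot: [3.101, 0.463, 0.0]
force: [-0.8, -0.2, 0.1]
width: 0.605
```

```bash
python3 -c "
from h import *
to([.5752,-.080,.0235],np.radians(17.1))
save('wrist','w5'); to([.5752,-.080,.0235],np.radians(17.1))
"
```

```text
clock 4.15 pos [ 0.6051 -0.1875  0.0233] j [-0.18  0.74  0.6   1.78 -0.55  0.8  -0.57] tilt 0.35 width 0.605 F [-0.8 -0.2  0.1]
x dir [0.956 0.292] y dir [ 0.292 -0.956] shift cm [  0.29 -11.16  -0.08] turn -0.11
clock 4.2 pos [ 0.605  -0.1875  0.0233] j [-0.18  0.74  0.6   1.78 -0.55  0.8  -0.57] tilt 0.35 width 0.606 F [-0.4  0.2  0.7]
x dir [0.956 0.292] y dir [ 0.292 -0.956] shift cm [  0.29 -11.16  -0.09] turn -0.11
```

View pics/w5.png

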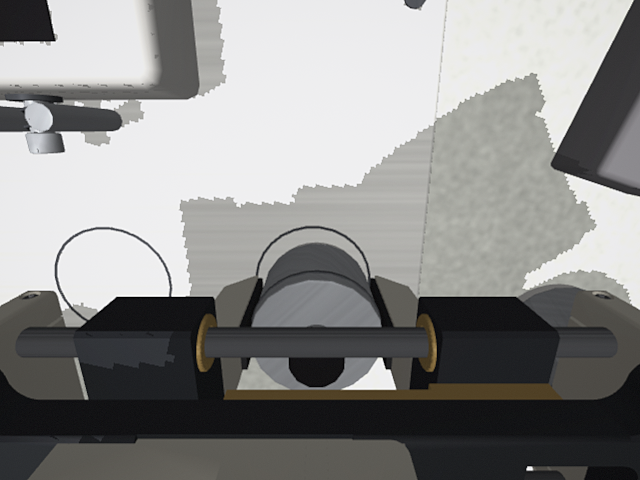

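The grip is good: 55.7 mm measured across a 56 mm pot. Next is the slide along the rings.

Request:
{"op": "arm_command", "data": {"deltas": [{"xyz":[0,-0.7,0],"turn":0,"jaw":255},{"xyz":[0.1,-1.8,0],"turn":0,"jaw":255},{"xyz":[0.1,-3.0,0],"turn":0,"jaw":255},{"xyz":[0.1,-4.2,0],"turn":0,"jaw":255},{"xyz":[0.1,-5.4,0],"turn":0,"jaw":255}]}}

```text
clock: 4.62
position: [0.5902, -0.134, 0.0233]
ee_rot: [3.101, 0.464, 0.001]
force: [0.9, -1.2, 3.9]
width: 0.603
```

```bash
python3 -c "
from h import *
to([.5752,-.080,.0235],np.radians(17.1))
"
```

```text
clock 4.62 pos [ 0.5902 -0.134   0.0233] j [-0.27  0.7   0.61  1.85 -0.56  0.76 -0.63] tilt 0.36 width 0.603 F [ 0.9 -1.2  3.9]
x dir [0.956 0.293] y dir [ 0.293 -0.956] shift cm [ 0.15 -5.61 -0.05] turn -0.07
```

Request:
{"op": "arm_command", "data": {"deltas": [{"xyz":[0.1,-1.3,0],"turn":0,"jaw":255},{"xyz":[0.1,-2.5,0],"turn":0,"jaw":255},{"xyz":[0.1,-3.7,0],"turn":0,"jaw":255},{"xyz":[0.1,-4.7,0],"turn":0,"jaw":255},{"xyz":[0.1,-5.4,0],"turn":0,"jaw":255}]}}

```text
clock: 5.03
position: [0.5753, -0.0806, 0.0232]
ee_rot: [3.101, 0.466, 0.002]
force: [1.5, -1.8, 4.6]
width: 0.602
```

Request:
{"op": "arm_command", "data": {"deltas": [{"xyz":[0,-0.3,0],"turn":0,"jaw":255},{"xyz":[0,-0.3,0],"turn":0,"jaw":255},{"xyz":[0,-0.3,0],"turn":0,"jaw":255},{"xyz":[0,-0.3,0],"turn":0,"jaw":255},{"xyz":[0,-0.3,0],"turn":0,"jaw":255}]}}

```text
clock: 5.45
position: [0.5741, -0.0763, 0.0233]
ee_rot: [3.102, 0.467, 0.002]
force: [-0.7, 1.6, 5.6]
width: 0.606
```

```bash
python3 -c "
from h import *
to([.5752,-.080,.0235],np.radians(17.1)); print(observe()['dq'].round(3))
save('wrist','w6'); save('top','t6')
im=cv2.imread('pics/t6.png'); cv2.imwrite('pics/t6c.png',cv2.resize(im[130:330,250:550],(0,0),fx=2.66,fy=2.66,interpolation=cv2.INTER_CUBIC))
"
```

```text
clock 5.45 pos [ 0.5741 -0.0763  0.0233] j [-0.38  0.67  0.61  1.92 -0.57  0.72 -0.7 ] tilt 0.26 width 0.606 F [-0.7  1.6  5.6]
x dir [0.956 0.294] y dir [ 0.294 -0.956] shift cm [-0.    0.38 -0.02] turn 0.03
[-0.     0.001 -0.     0.001 -0.001  0.001  0.001]
```

View pics/w6.png

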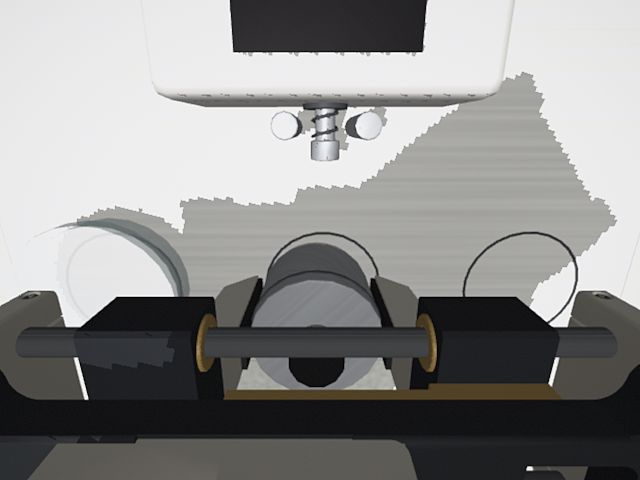

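View pics/t6c.png

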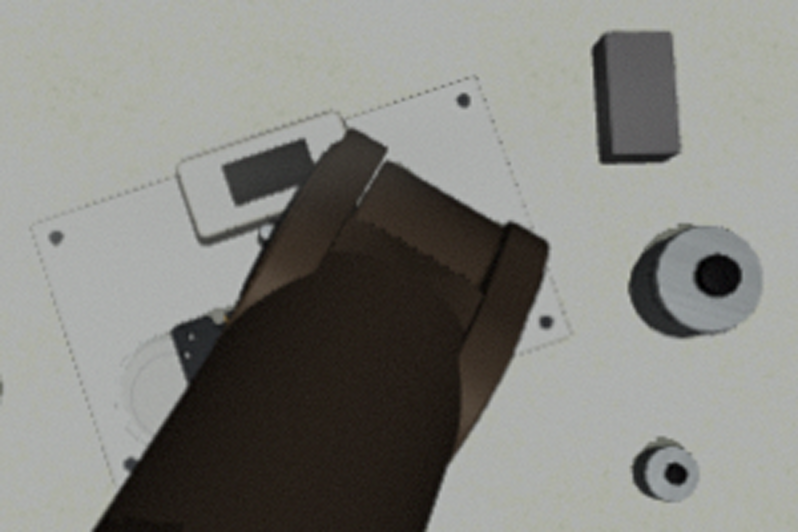

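Run:
```python
from h import *
w=load('w6'); o=observe()
a,b=onz(w,286,125,.057),onz(w,369,125,.057); m=(a+b)/2; y=np.arctan2(*( [ (b-a)[0], -(b-a)[1]])) 
print('posts',a,b,np.linalg.norm(a-b),'yaw',np.degrees(y))
y=np.radians(17.1); ex=np.array([np.cos(y),np.sin(y)]); ey=np.array([-ex[1],ex[0]])
h=m[:2]-.029*ex; print('home',h,'mid',h-.055*ex)
pl=onz(w,325,151,.043)[:2]; print('plunger tip',pl)
lid=onz(w,316.5,335,.062)[:2]; print('lid',lid, 'TCP',o['position'])
for n,p in (('home',h),('plunger',pl),('lid',lid),('dish?',h)):
    d=p-o['position'][:2]; print(n,'rel TCP along,lat mm',d@ex*1000,d@ey*1000)
```

```text
posts [ 0.65145862 -0.0409957   0.057     ] [ 0.66008328 -0.06910271  0.057     ] 0.029400493508846322 yaw 17.058678901759002
home [ 0.62805295 -0.06357638] mid [ 0.57548434 -0.07974859]
plunger tip [ 0.64632853 -0.05753598]
lid [ 0.57557024 -0.07557163] TCP [ 0.5741428  -0.0763218   0.02326731]
home rel TCP along,lat mm 55.274618543938644 -3.6697685158945585
plunger rel TCP along,lat mm 74.51840610048113 -3.270157463494368
lid rel TCP along,lat mm 1.584924845184039 0.2972859643383714
dish? rel TCP along,lat mm 55.274618543938644 -3.6697685158945585
```

Request:
{"op": "arm_command", "data": {"deltas": [{"xyz":[0,0.2,0],"turn":0,"jaw":255},{"xyz":[0,0.35,0],"turn":0,"jaw":255},{"xyz":[0,0.35,0],"turn":0,"jaw":255},{"xyz":[0,0.35,0],"turn":0,"jaw":255},{"xyz":[0,0.35,0],"turn":0,"jaw":255}]}}

```text
clock: 5.97
position: [0.5749, -0.0787, 0.0233]
ee_rot: [3.103, 0.468, 0.001]
force: [-0.5, 2.6, 6.5]
width: 0.602
```

Run:
```python
from h import *
to([.5755,-.0797,.0233],np.radians(17.1)); print(observe()['dq'].round(3))
to([.628,-.0636,.0233],np.radians(17.1))
```

```text
clock 5.97 pos [ 0.5749 -0.0787  0.0233] j [-0.37  0.68  0.61  1.92 -0.57  0.72 -0.7 ] tilt 0.19 width 0.602 F [-0.5  2.6  6.5]
x dir [0.956 0.295] y dir [ 0.295 -0.956] shift cm [ 0.03  0.11 -0.  ] turn 0.05
[ 0.     0.     0.    -0.    -0.001 -0.    -0.   ]
clock 5.97 pos [ 0.5749 -0.0787  0.0233] j [-0.37  0.68  0.61  1.92 -0.57  0.72 -0.7 ] tilt 0.19 width 0.602 F [-0.5  2.6  6.5]
x dir [0.956 0.295] y dir [ 0.295 -0.956] shift cm [ 5.52  0.12 -0.  ] turn 0.05
```

Request:
{"op": "arm_command", "data": {"deltas": [{"xyz":[0.6,0.1,-0.05],"turn":0,"jaw":255},{"xyz":[1.5,0.15,-0.05],"turn":0,"jaw":255},{"xyz":[2.4,0.15,-0.05],"turn":0,"jaw":255},{"xyz":[3.1,0.15,-0.05],"turn":0,"jaw":255},{"xyz":[3.5,0.15,-0.05],"turn":0,"jaw":255}]}}

```text
clock: 6.38
position: [0.6101, -0.069, 0.0234]
ee_rot: [3.103, 0.47, 0.001]
force: [-0.3, -0.3, -2.4]
width: 0.604
```

Run:
```python
from h import *
to([.628,-.0636,.0233],np.radians(17.1)); print(observe()['dq'].round(3))
save('wrist','w7'); to([.628,-.0636,.0233],np.radians(17.1))
```

```text
clock 6.38 pos [ 0.6101 -0.069   0.0234] j [-0.38  0.72  0.61  1.83 -0.57  0.77 -0.73] tilt 0.2 width 0.604 F [-0.3 -0.3 -2.4]
x dir [0.955 0.296] y dir [ 0.296 -0.955] shift cm [1.87 0.01 0.01] turn 0.12
[-0.007  0.049  0.009 -0.095  0.003  0.061 -0.039]
clock 6.43 pos [ 0.6105 -0.0689  0.0234] j [-0.38  0.72  0.61  1.83 -0.57  0.77 -0.73] tilt 0.21 width 0.602 F [ 0.9  0.3 -3.2]
x dir [0.955 0.296] y dir [ 0.296 -0.955] shift cm [1.83 0.01 0.01] turn 0.13
```

View pics/w7.png

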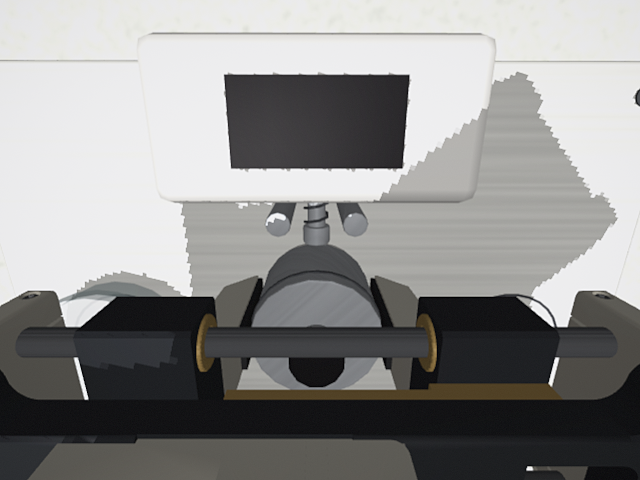

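Request:
{"op": "arm_command", "data": {"deltas": [{"xyz":[0.3,0,0.02],"turn":0,"jaw":255},{"xyz":[0.6,0,0.02],"turn":0,"jaw":255},{"xyz":[0.9,0,0.02],"turn":0,"jaw":255},{"xyz":[1.2,0,0.02],"turn":0,"jaw":255},{"xyz":[1.4,0,0.02],"turn":0,"jaw":255}]}}

```text
clock: 6.85
position: [0.6224, -0.0655, 0.0233]
ee_rot: [3.103, 0.469, -0.002]
force: [-8.8, -1.2, 7.8]
width: 0.603
```

Run:
```python
from h import *
to([.628,-.0636,.0233],np.radians(17.1)); print(observe()['dq'].round(3))
```

```text
clock 6.85 pos [ 0.6224 -0.0655  0.0233] j [-0.38  0.73  0.62  1.8  -0.57  0.8  -0.75] tilt 0.2 width 0.603 F [-8.8 -1.2  7.8]
x dir [0.955 0.295] y dir [ 0.295 -0.955] shift cm [ 0.59 -0.02 -0.  ] turn 0.07
[-0.003  0.023  0.003 -0.053  0.001  0.036 -0.022]
```

Request:
{"op": "arm_command", "data": {"deltas": [{"xyz":[0.4,0,-0.03],"turn":0,"jaw":255},{"xyz":[0.5,0,-0.03],"turn":0,"jaw":255},{"xyz":[0.6,0,-0.03],"turn":0,"jaw":255},{"xyz":[0.7,0,-0.03],"turn":0,"jaw":255},{"xyz":[0.8,0,-0.03],"turn":0,"jaw":255}]}}

```text
clock: 7.27
position: [0.6275, -0.0639, 0.0234]
ee_rot: [3.104, 0.467, -0.009]
force: [-9.4, -1.4, 7.9]
width: 0.605
```

Run:
```python
from h import *
to([.628,-.0636,.0233],np.radians(17.1)); print(observe()['dq'].round(3))
```

```text
clock 7.27 pos [ 0.6275 -0.0639  0.0234] j [-0.38  0.74  0.62  1.78 -0.57  0.81 -0.76] tilt 0.36 width 0.605 F [-9.4 -1.4  7.9]
x dir [0.956 0.294] y dir [ 0.294 -0.956] shift cm [ 0.06 -0.01  0.01] turn 0.0
[-0.002  0.012  0.001 -0.029  0.001  0.018 -0.011]
```

Request:
{"op": "arm_command", "data": {"deltas": [{"xyz":[0.3,0,-0.02],"turn":0,"jaw":255},{"xyz":[0.4,0,-0.02],"turn":0,"jaw":255},{"xyz":[0.5,0,-0.02],"turn":0,"jaw":255},{"xyz":[0.5,0,-0.02],"turn":0,"jaw":255},{"xyz":[0.5,0,-0.02],"turn":0,"jaw":255}]}}

```text
clock: 7.68
position: [0.6281, -0.0636, 0.0234]
ee_rot: [3.106, 0.464, -0.02]
force: [-16.1, -1.6, 12.7]
width: 0.603
```

Run:
```python
from h import *
to([.628,-.0636,.0233],np.radians(17.1)); print(observe()['dq'].round(3))
save('wrist','w8'); 
to([.628,-.0636,.0233],np.radians(17.1))
im=cv2.imread('pics/w8.png'); cv2.imwrite('pics/w8c.png',cv2.resize(im[170:400,210:430],(0,0),fx=2.6,fy=2.6,interpolation=cv2.INTER_CUBIC))
```

```text
clock 7.68 pos [ 0.6281 -0.0636  0.0234] j [-0.38  0.75  0.62  1.77 -0.56  0.82 -0.76] tilt 0.72 width 0.603 F [-16.1  -1.6  12.7]
x dir [0.956 0.292] y dir [ 0.292 -0.956] shift cm [-0.01 -0.01  0.01] turn -0.12
[ 0.001  0.001  0.001  0.003  0.    -0.001  0.   ]
clock 7.73 pos [ 0.6281 -0.0637  0.0234] j [-0.38  0.75  0.62  1.77 -0.56  0.82 -0.76] tilt 0.72 width 0.605 F [-15.8  -1.8  12.5]
x dir [0.956 0.292] y dir [ 0.292 -0.956] shift cm [-0.01 -0.01  0.01] turn -0.12
```

View pics/w8c.png

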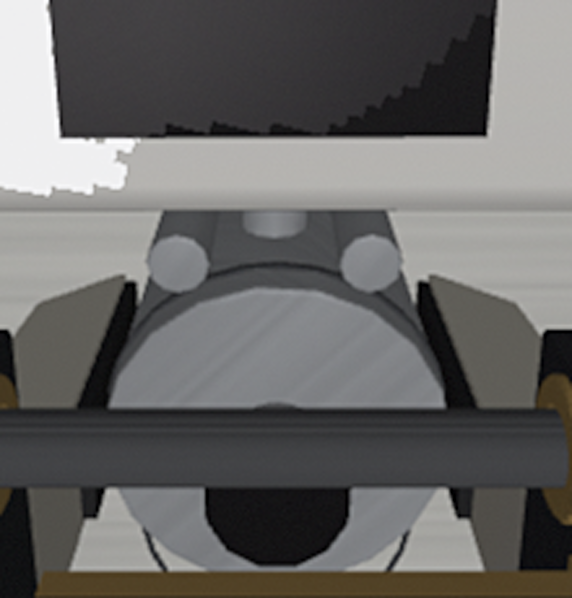

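Request:
{"op": "arm_command", "data": {"deltas": [{"xyz":[0.5,0,-0.05],"turn":0,"jaw":255},{"xyz":[0.6,0,-0.05],"turn":0,"jaw":255},{"xyz":[0.6,0,-0.05],"turn":0,"jaw":255},{"xyz":[0.6,0,-0.05],"turn":0,"jaw":255},{"xyz":[0.6,0,-0.05],"turn":0,"jaw":255}]}}

```text
clock: 8.15
position: [0.6281, -0.0635, 0.0235]
ee_rot: [-3.106, -0.459, 0.035]
force: [-21.1, -2.7, 15.0]
width: 0.602
```

Run:
```python
from h import *
for i in range(4):
    to([.628,-.0636,.0233],np.radians(17.1)); save('scene','s9'); 
save('wrist','w9')
to([.628,-.0636,.0233],np.radians(17.1)); print(observe()['dq'].round(4))
im=cv2.imread('pics/s9.png'); cv2.imwrite('pics/s9c.png',cv2.resize(im[150:380,100:430],(0,0),fx=2.4,fy=2.4,interpolation=cv2.INTER_CUBIC))
w=load('w9'); a,b=load('w8')['frame'].astype(int),w['frame'].astype(int); print('px diff',np.abs(a-b).mean())
```

```text
clock 8.15 pos [ 0.6281 -0.0635  0.0235] j [-0.38  0.75  0.62  1.76 -0.56  0.84 -0.77] tilt 1.26 width 0.602 F [-21.1  -2.7  15. ]
x dir [0.957 0.289] y dir [ 0.289 -0.957] shift cm [-0.02  0.01  0.02] turn -0.27
clock 8.2 pos [ 0.6281 -0.0635  0.0235] j [-0.38  0.75  0.62  1.76 -0.56  0.84 -0.77] tilt 1.27 width 0.607 F [-20.3  -2.3  15.3]
x dir [0.957 0.289] y dir [ 0.289 -0.957] shift cm [-0.01  0.01  0.02] turn -0.28
clock 8.25 pos [ 0.6281 -0.0635  0.0235] j [-0.38  0.75  0.62  1.76 -0.56  0.84 -0.77] tilt 1.26 width 0.606 F [-20.7  -1.8  14.8]
x dir [0.957 0.289] y dir [ 0.289 -0.957] shift cm [-0.02  0.01  0.02] turn -0.27
clock 8.3 pos [ 0.6281 -0.0635  0.0235] j [-0.38  0.75  0.62  1.76 -0.56  0.84 -0.77] tilt 1.26 width 0.606 F [-21.3  -2.3  13.9]
x dir [0.957 0.289] y dir [ 0.289 -0.957] shift cm [-0.02  0.01  0.02] turn -0.27
clock 8.4 pos [ 0.6281 -0.0635  0.0235] j [-0.38  0.75  0.62  1.76 -0.56  0.84 -0.77] tilt 1.27 width 0.608 F [-21.1  -1.3  15.6]
x dir [0.957 0.289] y dir [ 0.289 -0.957] shift cm [-0.01  0.01  0.02] turn -0.28
[ 0.0008  0.0009  0.0001 -0.0002 -0.      0.0005  0.0002]
px diff 2.5413172743055554
```

View pics/s9c.png

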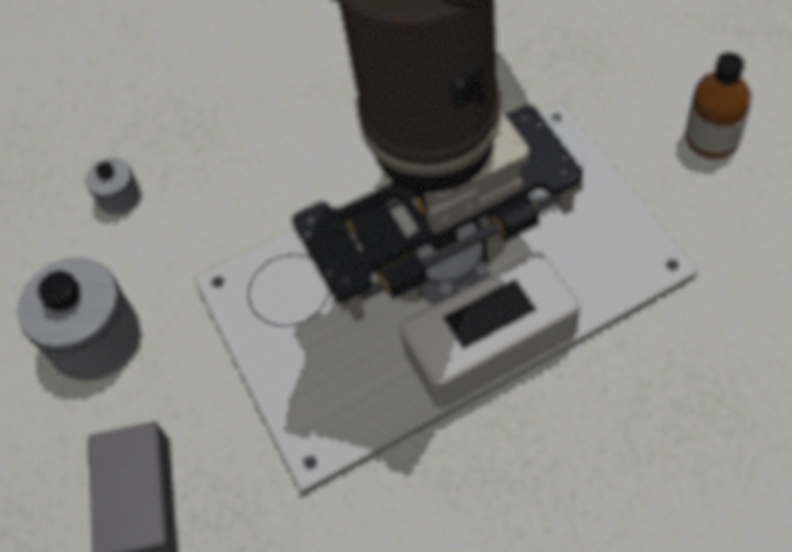

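View pics/w9.png

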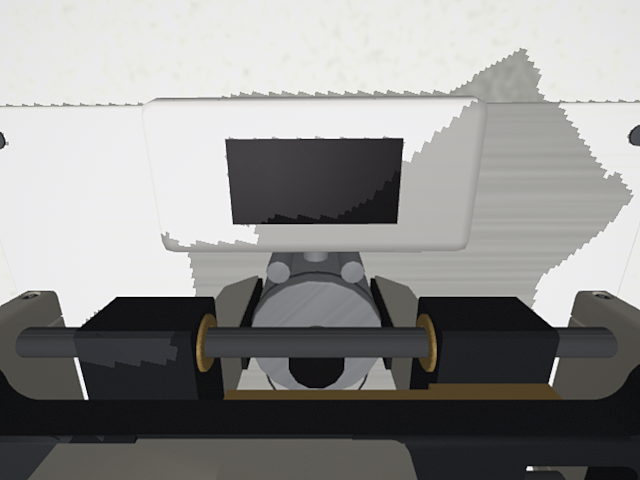

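The pot is against both posts: pushing harder raised the force from 16 to 21 N without moving it. It is at rest and the bystanders are undisturbed, so I'm handing in.

```bash
python3 -c "
from h import *
print(sign_off())"
```

```text
the job is handed in; nothing more can be done
None
```

I slid the middle-sized pot from the −y ring to the middle ring without lifting it. I let it come to rest there, then pushed it straight against the plunger until it met both stop posts. The job was handed in at about 8.4 s of robot time with the pot still gripped and pressed; sign-off gave no verdict.

**Final position:** the gripper was at (0.628, −0.0635), within about 1 mm of the home I measured from the posts. Everything was at rest.

**Force on the posts:** the push read about 21 N. Less 8 N for the spring and a few N of friction, that leaves roughly 10 N on the posts. This is my estimate, since the post force cannot be read directly. Going from 16 N to 21 N moved the pot no further, and the wrist picture shows it nested evenly between the posts.

**Checks that were off:**
- **Middle ring:** the first stop there was about 4 mm too far sideways. I corrected it to about 1 mm before pushing; both are inside the 12 mm limit.
- **Tool tilt and load:** under the push the tool tilts about 1.3° (0.022 rad) and presses the pot down with about 15 N. The gripper height changed by no more than 0.3 mm after the grip, so I saw no sign of lifting.
- **Measurements:** one early wrist picture was blurred because the arm was still settling, so I measured again. Heights triangulated against the top camera came out up to about 6 mm low, so I used the stated heights for positions.
- **Refused command:** one move was rejected for a missing key and had no effect.
- **Bystanders:** the bottle and slide box look unmoved in the last scene picture. The dish was hidden behind the gripper there, but it was in place when last seen during the slide.

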